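# Dip-gauge a latched test cell and present the rod

## Robot

A 6-joint arm with a two-finger parallel gripper is mounted at the origin on the work surface. World frame = base frame: x ahead of the robot, y to its left, z up, the work surface at z = 0. Lengths are in m, angles in degrees, forces in N, time in s.
With the tool pointing down it reaches from about 0.3 to 0.75 m from the base axis. Payload 8.5 kg.
Tool frame: the origin (TCP) lies at the very end of the fingers, on their centre line; the grasp point (between the pads) lies 19 mm behind it; z points along the fingers, y is the line along which they close (so a half turn about z gives the same grasp; the last joint's range is limited). The gripper opens to 85 mm and grips with 20 to 120 N. Pads are 22 mm wide; open, the fingers measure 114 mm over their backs; the gripper's body (76 mm by 85 mm) begins 54 mm behind the grasp point. The pads swing forward as they close: fully open they stand 13 mm farther back than shut.
Start: joints at [-75.476, 21.807, 74.336, -0, 83.858, -12.336], TCP at [0.248, -0.491, 0.231] pointing down, gripper open.
Joint ranges: [-178.18, 178.18], [-50.72, 133.34], [12.68, 142.11], [-81.47, 261.47], [9.98, 163.14], [-165.26, 165.26]. Speed limits (degrees/s): [136.94, 136.94, 180, 180, 180, 180].

## Interface

Orientations are given as a 3x3 rotation matrix whose columns are the frame's x, y, z axes.
In Python, from rig import observe, cams, ticket gives the robot as it stands.
- The arm moves only by the tool move_arm, never from a script. Its arguments are lists of equal length, an entry for each row: "jaw": the finger opening in cm, from 0 to 8.54; "dp": the shift along the tool's x, y, z in cm, a list of three; "turn": the turn, a rotation vector about the tool's x, y, z in rad, a list of three. In form: {"jaw": [jaw, ...], "dp": [[tx, ty, tz], ...], "turn": [[wx, wy, wz], ...]}. A call has 1 to 12 rows; each row shifts and turns the commanded pose from where the row before left it, along the tool's axes as they then stand; what a row does not reach is not made up. A row lasts 1/12 s, in which the tool goes at most 41.7 mm and 7.16 degrees, less where a joint would pass 70% of its speed; a pose out of reach is approached as far as the arm can. A call is refused whole if a number of a shift passes 4.17 or a number of a turn 0.125, either way. A call with a gripper value outside its range is refused whole. The fingers move at their own pace and stop on an object; "force" is the grip in N (left out, the last holds). Time passes only in rows, so rows that do not move let the fingers close. It gives the time, the measured TCP pose, the force, the opening and the grip force at its end, in the units of the state.
- observe(): the state, without advancing time (a new reading comes with each control period).
- cams.get_image(name): name is "scene" or "top"; returns (picture, depth): 400x640x3 uint8, red, green, blue; 400x640 float32, m along the optical axis (not along the pixel's ray), 0 where there is no reading.
- cams.calibration(name): a dict with "vertical_fov" (degrees; the focal length in pixels is half the picture's height over the tangent of half this angle, whatever the lens; pixels are square), "cx", "cy" (the principal point, pixels), "view" (4x4, takes a point from world to camera coordinates). Camera axes: x right, y up, looking along -z (the intrinsics and any distortion apply to the point x, -y, -z); pixel columns grow to the right and rows downward; lengths in m; the calibration is good to about 2 mm. A picture is of the moment at which its call begins. calibration takes no time and is no camera call.
- ticket.close_job(): hands the job in; it is judged then, once.
Trained networks look in the newest picture that a camera, given by its name, has taken for a name from the list of things; names that differ only in an ending like _2 or _b are one class to them, and where a whole thing is asked for, a point or a joint stands for the part that bears it (a point fixed in the world has none). Each returns a list of dicts, best first, with "p" (0 to 1); they miss things now and then, are a little off and sometimes report something else, mostly with a low value. They report only what shows in the picture. A call takes as long as a camera call. They do not tell look-alikes from the thing itself.
- cams.spot_in(camera, query): "box" ([centre column, centre row, width, height] as shares, 0 to 1, of the picture: columns of its width, rows of its height, round what is visible of it).
- cams.outline_of(camera, query): "mask" (400x640 bool, what is visible of it) and "box" ([centre column, centre row, width, height] as shares, 0 to 1, of the picture: columns of its width, rows of its height, round what is visible of it).
- cams.mark_of(camera, query): "location" ([column, row] as shares, 0 to 1, of the picture: columns of its width, rows of its height: a listed point, or the origin of a listed thing).
The state is a dict: "time_s": time; "q": joint angles; "qvel": joint speeds; "joint_efforts": joint torques, N m; "position": TCP position; "tool_rot": TCP orientation; "ft_force": force on the tool from outside, world axes, zero at the start; "wrist_torque": the same for the moment, N m; "grip_width": finger opening in m; "gripper_force": force on a finger pad.
Only numpy, scipy, OpenCV 4.12 (cv2) and the standard library are available. Lean on these libraries where they do the work, as an engineer would, in place of code of your own. Each camera call takes 0.05 s, during which the arm holds its last target. There are 200 camera calls.

## Task

Swing the clamp ring's hook latch shut over its stud, so that the test cell's lid is held down. Then take the gauge rod from its drip tray, slide it into the cell's angled dip neck until its collar stops on the mouth, draw it right out again, and hold it level above the drip tray for reading: tip over the tray, about 20 cm above the bench. Finish while still holding the rod there, and leave the bottle, the jar and the spanner alone.

Things in the scene. Friction and masses are not known exactly. Their poses are not given: they have to be found in the camera images.
- cell: test cell fixed to the bench: round glass vessel 148 mm across, steel lid (top 120 mm above the bench) inside a dark steel clamp ring 188 mm across. Origin: centre of its underside; z up. In its frame the slanting dip neck is on the -y side, the ring's latch on the +y side. Three short stoppered necks on the lid's +y half reach 165 mm up.
- dip_neck: guide tube: the cell's only slanting neck, steel, 45 degrees. Origin: centre of its mouth, 165 mm above the bench; z points out of the mouth along the tube's axis (45 degrees up, away from the cell), so a rod goes in along -z. Mouth 31 mm across outside, 22 mm inside, narrowing within 14 mm to a 12 mm round bore; 68 mm long; below it the cell is empty.
- latch (a joint): hook latch of the clamp ring, a flat steel bar on an upright pin: 0 rad = shut, hook round the stud, against its stop; grows to 1.7 as the bar swings outwards (clockwise seen from above; so it shuts counter-clockwise). Starts 0.7 to 1.4 open. A stiff hinge (0.07 N m, about 1 N at the knob) leaves it where it is put.
- latch_knob (a point): black upright finger knob on the latch's free end: a cylinder 16 mm across, 30 mm tall, on a 10 mm stem above the bar. The point is on its axis at mid height, 159 mm above the bench, 83 mm from the hinge pin's axis; it sweeps a level arc. Shut, it lies in the cell's frame at x -52, y +123 mm.
- latch_pivot (a point): a point on the upright axis of the latch's hinge pin, at the height of the knob (160 mm above the bench); fixed to the cell
- gauge_rod: gauge rod, 266 mm, 110 to 175 g: round steel rod 8 mm thick, brass collar 33 mm across and 10 mm thick, flat black handle. Origin: centre of the collar's seating face; x along the rod to the tip (x = 136 mm). Handle from x = -34 to -130 mm, 14 mm thick (y), 22 mm wide (z); balance point near the collar. It starts level in the tray's notches, axis 41 mm above the bench, handle free beyond the tray.
- rod_tip (a point): the very tip of the gauge rod, on its axis
- rod_grip (a point): a point on the axis in the middle of the rod's handle, 80 mm behind the collar's seating face
- tray: drip tray that carries the rod, fixed to the bench: folded steel, 190 x 84 mm, 16 mm rim, two notched uprights 60 mm wide, 58 mm high (notches 11 mm wide, floors 37 mm above the bench). Origin: centre of its underside; x along it towards the rod's tip; z up. One upright is its end at x = -93 mm (the rod's neck between handle and collar lies in it), the other stands at x = +22 mm.
- bottle: bystander: brown glass bottle 60 mm across, 125 mm high; origin under its centre
- jar: bystander: glass jar with a metal cap, 68 mm across, 85 mm high; origin under its centre
- spanner: bystander: a steel spanner 150 mm long lying flat on the bench; x along it
There are look-alikes about, which are no part of the job. Of the things like the tray, leave any that is pink; of the rest the smaller one is meant.

How it is judged (in metres and radians):
On the way, in this order (a step that is already met when the one before it is completed fails the run):
1. the latch is shut: hook round the stud, against its stop (within 0.06 rad) (value of joint latch below 0.06 rad), for 0.2 s.
2. with the latch shut, the gauge rod is in the dip neck with its collar on the mouth (collar face within 4 mm of the mouth along the tube) (value of joint latch below 0.06 rad and z of gauge_rod in the frame of dip_neck below 0.004 m and distance between gauge_rod and dip_neck below 0.008 m and angle between the x axis of gauge_rod and the z axis of dip_neck, either way round below 0.15 rad and contact force between the fingers and gauge_rod above 0.5 N), for 0.2 s.
3. the rod is drawn right out: its tip outside the mouth (z of rod_tip in the frame of dip_neck above 0.01 m and contact force between the fingers and gauge_rod above 0.5 N), for 0.1 s.
At the end, for the whole second after the job is handed in: The robot still holds the gauge rod in its fingers, still, level within 9 degrees, the tip over the drip tray and 120 to 320 mm above the bench, the collar above 120 mm too, with nothing else touching the rod; the latch is still shut (within 0.06 rad) (value of joint latch below 0.06 rad and angle between gauge_rod's own x axis and vertical between 1.414 and 1.728 rad and height (world z) of rod_tip between 0.12 and 0.32 m and height (world z) of gauge_rod above 0.12 m and x of rod_tip in the frame of tray between -0.1 and 0.1 m and y of rod_tip in the frame of tray between -0.047 and 0.047 m and linear speed of gauge_rod below 0.02 m/s and contact force between the fingers and gauge_rod above 2 N and contact force between gauge_rod and cell below 0.05 N and contact force between gauge_rod and tray below 0.05 N and contact force between gauge_rod and bottle below 0.05 N and contact force between gauge_rod and jar below 0.05 N and contact force between gauge_rod and spanner below 0.05 N); the arm keeps its last pose, push and grip.
It fails at once if the bottle, jar or spanner is moved by more than 30 mm (distance of any of bottle, jar, spanner from where it was at the start of the episode above 0.03 m).
It also fails if it takes over 69 s, if anything falls off the work surface, if the arm or the gripper's body presses on something with over 40 N, if the wrist force passes 120 N, or if a joint passes its speed limit or range.

## Working session

There is one attempt and no reset: what is moved stays moved. The work goes in short steps, Python scripts to look and compute and a tool call to move; the robot and the scene stay as the last step left them, time stands still between calls to the robot, and variables do not carry over. Pictures are saved under pics/ and viewed, at most 10 in all, crops included, and the job is handed in when it is done.

Besides the shell and the picture viewer there is one more tool, called as name(argument=value, ...) on one line, values as JSON. move_arm: Moves the arm, as the interface text tells. Its arguments: {"type":"object","properties":{"jaw":{"type":"array","items":{"type":"number"}},"dp":{"type":"array","items":{"type":"array","items":{"type":"number"}}},"turn":{"type":"array","items":{"type":"array","items":{"type":"number"}}},"force":{"type":"number"}},"required":["jaw","dp","turn"]}

```bash
mkdir -p pics; ls; cat > h.py <<'E'
import numpy as np, cv2
from rig import observe, cams, ticket
def px2w(name,u,v,d=None,z=None):
    c=cams.calibration(name); f=200/np.tan(np.radians(c["vertical_fov"])/2)
    V=np.array(c["view"]); R=V[:3,:3]; t=V[:3,3]
    r=np.array([(u-c["cx"])/f,-(v-c["cy"])/f,-1.]); o=-R.T@t; w=R.T@r
    s=d if d is not None else (z-o[2])/w[2]
    return o+s*w
def w2px(name,p):
    c=cams.calibration(name); f=200/np.tan(np.radians(c["vertical_fov"])/2)
    V=np.array(c["view"]); q=V[:3,:3]@np.array(p)+V[:3,3]
    return np.array([c["cx"]+f*q[0]/-q[2], c["cy"]+f*q[1]/q[2]])
E
python3 - <<'E'
from h import *
np.set_printoptions(precision=4,suppress=True)
for n in ("scene","top"):
    im,d=cams.get_image(n); cv2.imwrite(f"pics/{n}0.png",im[...,::-1]); np.save(f"{n}0.npy",d)
    c=cams.calibration(n); print({k:v for k,v in c.items()})
    for q in ("cell","dip_neck","latch_knob","latch_pivot","gauge_rod","rod_tip","rod_grip","tray"):
        print(q,[(round(r["p"],2),np.round(np.array(r["location"])*[640,400],1)) for r in cams.mark_of(n,q)][:4])
s=observe(); print(s["position"],s["tool_rot"],s["time_s"])
E
```

```text
pics
{'vertical_fov': 56.078200371412976, 'cx': 319.33395838506885, 'cy': 198.2525779039587, 'view': array([[ 0.7475,  0.6641, -0.0121, -0.3593],
       [-0.3782,  0.4405,  0.8142,  0.1051],
       [ 0.5461, -0.604 ,  0.5804, -1.3587],
       [ 0.    ,  0.    ,  0.    ,  1.    ]])}
cell [(0.56, array([387.4, 217.3]))]
dip_neck [(0.6, array([383.7, 183. ]))]
latch_knob [(0.51, array([416.4, 141.4]))]
latch_pivot [(0.77, array([416. , 153.4]))]
gauge_rod [(0.85, array([275. , 267.8]))]
rod_tip [(0.92, array([333. , 269.5]))]
rod_grip [(0.77, array([238.8, 269.9]))]
tray [(0.88, array([350.2, 172.9])), (0.85, array([307.6, 277. ])), (0.82, array([174.1, 249. ]))]
{'vertical_fov': 42.46111029627589, 'cx': 325.632260206546, 'cy': 200.28988665714726, 'view': array([[ 0.0185, -0.9997,  0.0144, -0.0592],
       [ 0.9981,  0.0194,  0.0592, -0.5015],
       [-0.0595,  0.0133,  0.9981, -1.4815],
       [ 0.    ,  0.    ,  0.    ,  1.    ]])}
cell [(0.66, array([252.5, 162.1]))]
dip_neck [(0.69, array([274. , 145.2]))]
latch_knob [(0.82, array([176.4, 166.3])), (0.71, array([273. , 149.3]))]
latch_pivot [(0.59, array([200.6, 153.6]))]
gauge_rod [(0.68, array([390.6, 187.2]))]
rod_tip [(0.79, array([357.3, 153. ]))]
rod_grip [(0.94, array([412.1, 203.6]))]
tray [(0.94, array([215.4, 241.6])), (0.93, array([420.6, 289.2])), (0.59, array([370.6, 169.2]))]
[ 0.2485 -0.4907  0.2313] [[ 0.8921  0.4518  0.    ]
 [ 0.4518 -0.8921 -0.0001]
 [-0.      0.0001 -1.    ]] 0.9
```

View pics/scene0.png

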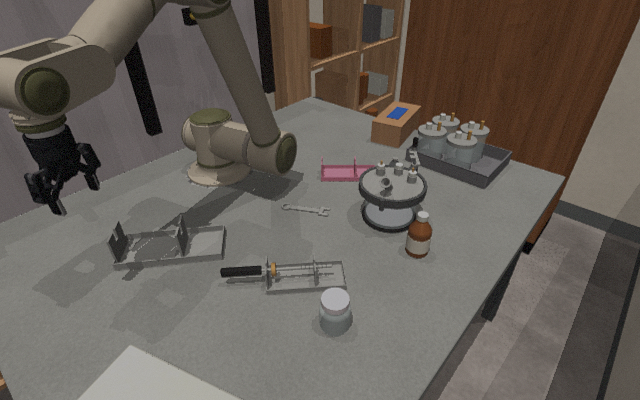

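View pics/top0.png

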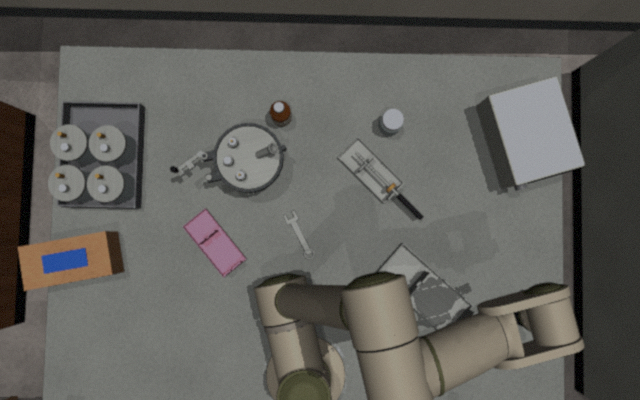

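The candidates for the tray in the top view are pink at (215,241), which is excluded, large grey at (430,290), and small grey holding the rod at (370,170). I choose the small one. The cell is at (248,158), its neck points right at (270,150), and the open latch is on the left with its knob near (176,170). The bottle is at (281,112), the jar at (391,122) and the spanner at (299,232).

```bash
python3 - <<'E'
from h import *
np.set_printoptions(precision=4,suppress=True)
a=cv2.imread("pics/top0.png"); b=cv2.imread("pics/scene0.png")
c1=cv2.resize(a[110:210,160:300],(560,400),interpolation=cv2.INTER_CUBIC)[:, :]
c2=cv2.resize(b[125:235,350:440],(240,293),interpolation=cv2.INTER_CUBIC)
c3=cv2.resize(a[130:225,330:430],(240,228),interpolation=cv2.INTER_CUBIC)
o=np.zeros((521,800,3),np.uint8); o[:400,:560]=c1; o[:293,560:]=c2; o[293:521,560:]=c3
cv2.imwrite("pics/crop0.png",o)
for q,u,v,z in [("knob",176.4,166.3,.159),("pivot",200.6,153.6,.16),("neck",274,145.2,.165),("rod",390.6,187.2,.041),("tip",357.3,153,.041),("grip",412.1,203.6,.041),("tray",370.6,169.2,0),("cell",252.5,162.1,0)]:
    print(q,px2w("top",u,v,z=z))
for q,u,v,z in [("knob",416.4,141.4,.159),("pivot",416,153.4,.16),("neck",383.7,183,.165),("rod",275,267.8,.041),("tip",333,269.5,.041),("grip",238.8,269.9,.041),("tray",307.6,277,0),("cell",387.4,217.3,0)]:
    print(q,px2w("scene",u,v,z=z))
# ring circle fit from depth
d=np.load("top0.npy"); P=[]
for v in range(110,205):
  for u in range(195,300):
    if d[v,u]>0: P.append(px2w("top",u,v,d=d[v,u]))
P=np.array(P); print(np.histogram(P[:,2],bins=np.arange(0,.2,.01)))
q=P[(P[:,2]>.105)&(P[:,2]<.135)][:,:2].astype(np.float32)
print(cv2.minEnclosingCircle(q), np.median(q,0))
h=P[(P[:,2]>.15)]; 
for r in h[::6]: print(r)
E
```

```text
knob [0.5757 0.3459 0.159 ]
pivot [0.6105 0.2835 0.16  ]
neck [0.636  0.0908 0.165 ]
rod [ 0.5422 -0.2348  0.041 ]
tip [ 0.6389 -0.1378  0.041 ]
grip [ 0.4963 -0.297   0.041 ]
tray [ 0.5979 -0.1808  0.    ]
cell [0.6118 0.1675 0.    ]
knob [0.5694 0.3593 0.159 ]
pivot [0.6085 0.2884 0.16  ]
neck [0.6294 0.0863 0.165 ]
rod [ 0.5418 -0.2282  0.041 ]
tip [ 0.6504 -0.1413  0.041 ]
grip [ 0.4814 -0.2897  0.041 ]
tray [ 0.5942 -0.1715  0.    ]
cell [0.612  0.1578 0.    ]Traceback (most recent call last):
  File "<stdin>", line 17, in <module>
  File "h.py", line 4, in px2w
    c=cams.calibration(name); f=200/np.tan(np.radians(c["vertical_fov"])/2)
ValueError: time passes only in moves, steps and waits
```

View pics/crop0.png

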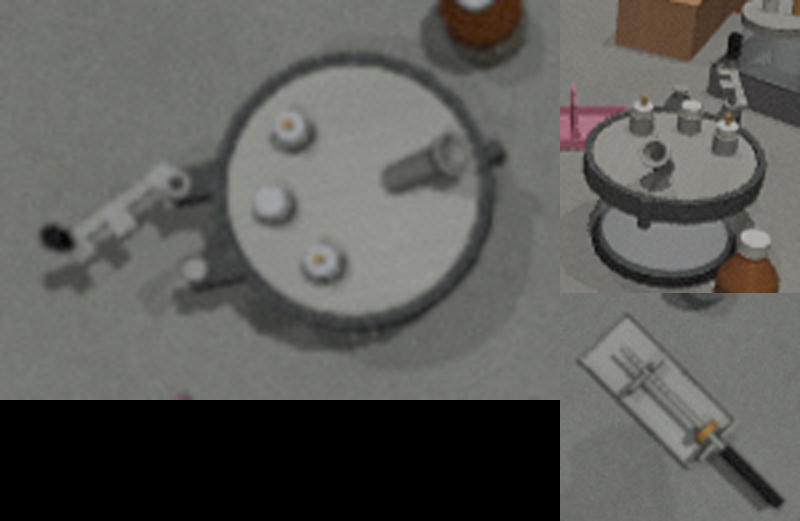

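The crop shows the knob at about (174,169.5) in the top picture, the pivot at (204,155.5), the stud at (209,177.5) and the mouth at (273,148). The rod lies in the small tray with its handle toward (420,215).

```bash
cat > h.py <<'E'
import numpy as np, cv2
from rig import observe, cams, ticket
np.set_printoptions(precision=4,suppress=True)
C={n:cams.calibration(n) for n in ("scene","top")}
def px2w(name,u,v,d=None,z=None):
    c=C[name]; f=200/np.tan(np.radians(c["vertical_fov"])/2)
    V=np.array(c["view"]); R=V[:3,:3]; o=-R.T@V[:3,3]
    u=np.asarray(u,float); v=np.asarray(v,float)
    w=np.stack([(u-c["cx"])/f,-(v-c["cy"])/f,-np.ones_like(u)],-1)@R
    s=np.asarray(d if d is not None else (z-o[2])/w[...,2])
    return o+s[...,None]*w
def w2px(name,p):
    c=C[name]; f=200/np.tan(np.radians(c["vertical_fov"])/2)
    V=np.array(c["view"]); q=V[:3,:3]@np.array(p)+V[:3,3]
    return np.array([c["cx"]+f*q[0]/-q[2], c["cy"]+f*q[1]/q[2]])
def cloud(n,d,u0,u1,v0,v1):
    v,u=np.mgrid[v0:v1,u0:u1]; k=d[v0:v1,u0:u1]>0
    return px2w(n,u[k],v[k],d=d[v0:v1,u0:u1][k]),u[k],v[k]
E
python3 - <<'E'
from h import *
for n,(a) in {"top":(165,300,115,205),"scene":(350,440,130,240)}.items():
    d=np.load(n+"0.npy"); P,u,v=cloud(n,d,*a)
    print(n,np.histogram(P[:,2],bins=np.arange(0,.2,.01))[0])
    k=(P[:,2]>.105)&(P[:,2]<.135); q=P[k,:2].astype(np.float32)
    print(len(q), q.min(0),q.max(0),np.median(q,0),"z",np.median(P[k,2]))
    k=(P[:,2]>.14)
    w=P[k]
    x=w[(w[:,1]<.14)]; print("neck", x.mean(0), x[x[:,2]>.155].mean(0), len(x)); 
    x=w[w[:,1]>.26]; print("latch",x)
print("manual top: knob",px2w("top",174.3,169.5,z=.165),"pivot",px2w("top",203.8,155.5,z=.15),"stud",px2w("top",208.7,177.5,z=.14),"mouth",px2w("top",273,148.3,z=.165))
print("scene knob",px2w("scene",350+(735-560)/2.667,125+45/2.667,z=.159),"mouth",px2w("scene",350+(655-560)/2.667,125+153/2.667,z=.165))
E
```

```text
top [3879   31   15   15   13   16   18   31   52   37   47 1536 2120  188
  133  184   47   47    0]
3813 [0.5149 0.0644] [0.7036 0.3513] [0.6036 0.1709] z 0.12083684975981757
neck [0.6252 0.1036 0.1577] [0.6267 0.0992 0.1632] 153
latch [[0.6097 0.2787 0.1413]
 [0.5752 0.3549 0.1682]
 [0.5744 0.3503 0.1751]
 [0.5718 0.3582 0.1742]
 [0.572  0.3561 0.1724]
 [0.5712 0.3515 0.1795]
 [0.5721 0.351  0.1723]
 [0.5723 0.3485 0.1718]
 [0.5735 0.3487 0.162 ]
 [0.5691 0.3579 0.1749]
 [0.5691 0.3552 0.1752]
 [0.5694 0.3533 0.1729]
 [0.5693 0.3503 0.1743]
 [0.5695 0.3481 0.1729]
 [0.5696 0.3456 0.1727]
 [0.571  0.3462 0.1611]
 [0.5728 0.3477 0.1465]
 [0.5663 0.3574 0.1763]
 [0.5662 0.3544 0.1776]
 [0.5666 0.3528 0.1743]
 [0.5666 0.35   0.1751]
 [0.5665 0.3471 0.1763]
 [0.5665 0.3444 0.1767]
 [0.5679 0.345  0.1651]
 [0.5691 0.3451 0.1553]
 [0.564  0.358  0.174 ]
 [0.5638 0.3548 0.1762]
 [0.5639 0.3525 0.1751]
 [0.5642 0.3505 0.1728]
 [0.5639 0.347  0.1764]
 [0.5644 0.3455 0.1725]
 [0.5655 0.3455 0.1631]
 [0.5664 0.3449 0.156 ]
 [0.5612 0.3548 0.1757]
 [0.5612 0.3522 0.1759]
 [0.562  0.3514 0.1697
[... 1244 characters left out ...]
.1577]
 [0.575  0.3536 0.1575]
 [0.5653 0.3472 0.1534]
 [0.5704 0.3436 0.1564]
 [0.5729 0.3453 0.1566]
 [0.574  0.35   0.1551]
 [0.5751 0.3546 0.1537]
 [0.563  0.346  0.1496]
 [0.5668 0.3452 0.1512]
 [0.5689 0.3478 0.1508]
 [0.5725 0.3471 0.1523]
 [0.5728 0.3535 0.1499]
 [0.5754 0.355  0.1502]
 [0.5608 0.3515 0.1431]
 [0.566  0.3478 0.1464]
 [0.5698 0.3469 0.148 ]
 [0.5743 0.3446 0.1504]
 [0.5761 0.3476 0.1498]
 [0.5674 0.346  0.144 ]
 [0.5706 0.3463 0.1451]
 [0.5739 0.3465 0.1461]
 [0.5757 0.3495 0.1455]]
manual top: knob [0.5665 0.3494 0.165 ] pivot [0.6071 0.2772 0.15  ] stud [0.5498 0.2645 0.14  ] mouth [0.6277 0.0932 0.165 ]
scene knob [0.5692 0.3549 0.159 ] mouth [0.6315 0.092  0.165 ]
```

```bash
cat >> h.py <<'E'
from scipy.spatial.transform import Rotation as Ro
def plan(p,R,n,jaw=None):
    """constant row in tool axes taking the measured pose to (p,R) in n rows"""
    s=observe(); R0=np.array(s["tool_rot"]); p0=np.array(s["position"])
    w=Ro.from_matrix(R0.T@R).as_rotvec()/n; E=Ro.from_rotvec(w).as_matrix()
    S=sum(R0@np.linalg.matrix_power(E,k) for k in range(n))
    print("rows",n,"dp cm",np.round(np.linalg.solve(S,np.array(p)-p0)*100,3),"turn",np.round(w,4))
def down(yaw):
    c,s=np.cos(np.radians(yaw)),np.sin(np.radians(yaw))
    return np.array([[c,s,0],[s,-c,0],[0,0,-1.]])
E
python3 - <<'E'
from h import *
from scipy.optimize import least_squares
dt=np.load("top0.npy"); ds=np.load("scene0.npy")
Pt,u,v=cloud("top",dt,205,300,115,205); Ps,_,_=cloud("scene",ds,350,440,150,240)
# ring top band, robust: boundary of the plane at z~.12
def circ(P):
    k=(P[:,2]>.11)&(P[:,2]<.13); q=P[k,:2]; c=q.mean(0)
    for _ in range(5):
        r=q-c; a=np.degrees(np.arctan2(r[:,1],r[:,0]))//10; rr=np.hypot(*r.T)
        e=np.array([q[a==i][np.argmax(rr[a==i])] for i in np.unique(a)])
        f=least_squares(lambda x:np.hypot(*(e-x).T)-.094,c,loss="soft_l1",f_scale=.002); c=f.x
    return c,np.median(np.abs(f.fun))
for P in (Pt,Ps): print("cell centre",circ(P))
c=(circ(Pt)[0])
for n,P in (("top",Pt),("scene",Ps)):
    k=(P[:,2]>.135)&(P[:,1]<.145); q=P[k]
    for zlo,zhi in ((.135,.145),(.145,.155),(.155,.165),(.165,.18)):
        w=q[(q[:,2]>zlo)&(q[:,2]<zhi)]; print(n,len(w),w.mean(0))
    d=c-q[q[:,2]>.155][:,:2].mean(0); h=d/np.hypot(*d)
    a=np.array([-h[0],-h[1],1])/2**.5; s=q@a; S=np.percentile(s,97)
    l=np.array([-h[1],h[0]]); lat=q[s>S-.012][:,:2]@l
    L=(np.percentile(lat,3)+np.percentile(lat,97))/2
    tt=(S-.165/2**.5)*2**.5
    print("h yaw",np.degrees(np.arctan2(h[1],h[0])),"mouth",-h*tt+l*L,"width",np.ptp(lat))
# stud
P,_,_=cloud("top",dt,204,215,172,184); print("stud z max",P[np.argsort(-P[:,2])[:4]])
# rod handle
for n,D,b in (("top",dt,(385,430,180,225)),("scene",ds,(215,265,255,285))):
    P,_,_=cloud(n,D,*b); k=(P[:,2]>.030)&(P[:,2]<.062); q=P[k]
    g=np.array([.489,-.293]); q=q[np.hypot(*(q[:,:2]-g).T)<.045]
    m=q.mean(0); U=np.linalg.svd(q[:,:2]-m[:2])[2][0]; 
    print(n,"handle",m,"yaw",np.degrees(np.arctan(U[1]/U[0])),"zmax",np.percentile(q[:,2],[50,95]),"len",np.ptp((q[:,:2]-m[:2])@U),"wid",np.ptp((q[:,:2]-m[:2])@[-U[1],U[0]]))
for n in ("top","scene"):
    for t in ("gauge_rod","tray"):
        for o in cams.outline_of(n,t)[:3]:
            vv,uu=np.nonzero(o["mask"]); print(n,t,round(o["p"],2),uu.mean(),vv.mean(),len(uu))
            np.save(f"m_{n}_{t}_{int(uu.mean())}.npy",o["mask"])
p=np.array([.568,.352]); t=np.array([-.883,-.469])
plan([*(p-.042*t),.231],down(118),24)
E
```

```text
cell centre (array([0.609 , 0.1654]), np.float64(0.0006428517049307039))
cell centre (array([0.6108, 0.1641]), np.float64(0.001081720453614765))
top 30 [0.6169 0.1279 0.1396]
top 48 [0.6242 0.1071 0.1507]
top 58 [0.6271 0.0978 0.1586]
top 35 [0.626  0.1014 0.1708]
h yaw 104.90175729572992 mouth [0.6287 0.0918] width 0.029989526432384506
scene 15 [0.6268 0.1154 0.1408]
scene 16 [0.6259 0.0996 0.1521]
scene 51 [0.6269 0.0937 0.1595]
scene 33 [0.6276 0.1004 0.17  ]
h yaw 104.72211220227439 mouth [0.6298 0.091 ] width 0.028385381294460443
stud z max [[0.5538 0.2666 0.1396]
 [0.5539 0.2641 0.1388]
 [0.5566 0.2697 0.138 ]
 [0.5486 0.2696 0.1372]]
top handle [ 0.486  -0.2895  0.0494] yaw 46.00208111754585 zmax [0.0507 0.0563] len 0.08907451965502364 wid 0.016026118259195643
scene handle [ 0.4899 -0.2936  0.0453] yaw 45.71269547894549 zmax [0.0476 0.0527] len 0.08906074178610904 wid 0.018200057716036014
top gauge_rod 0.61 393.42790697674417 190.58139534883722 430
top tray 0.98 427.8008177570093 288.89953271028037 3424
top tray 0.65 213.9061203319502 242.49792531120332 1928
top tray 0.64 369.7601390498262 169.65179606025492 1726
scene gauge_rod 0.63 261.4917043740573 269.9291101055807 663
scene gauge_rod 0.43 306.6663280853225 278.58303707465717 1969
scene tray 0.84 305.7488174077578 277.8736991485336 2114
scene tray 0.72 166.17065088757397 246.1031952662722 4225
scene tray 0.69 342.4234104046243 172.47398843930637 692
rows 24 dp cm [4.324 0.226 0.001] turn [-0.      0.     -0.0663]
```

The numbers agree: the ring circle fits 188 mm and the knob-to-pivot distance is about 83 mm. Cell centre is (.610,.165), mouth (.629,.0915) and neck heading 105°. The shut knob position is predicted at (.528,.270) and the pivot at (.609,.280). Next I go behind the knob with the fingers closed.

```bash
python3 - <<'E'
from h import *
t=np.array([-.869,-.495]); p=np.array([.568,.352])-.042*t; print(p)
plan([*p,.231],down(119.7),24); plan([*p,.231],down(119.7),30)
E
```

```text
[0.6045 0.3728]
rows 24 dp cm [4.342 0.285 0.001] turn [-0.      0.     -0.0675]
rows 30 dp cm [3.472 0.251 0.001] turn [-0.     0.    -0.054]
```

move_arm(jaw=[0,0,0,0,0,0,0,0,0,0,0,0], dp=[[3.47,0.25,0],[3.47,0.25,0],[3.47,0.25,0],[3.47,0.25,0],[3.47,0.25,0],[3.47,0.25,0],[3.47,0.25,0],[3.47,0.25,0],[3.47,0.25,0],[3.47,0.25,0],[3.47,0.25,0],[3.47,0.25,0]], turn=[[0,0,-0.054],[0,0,-0.054],[0,0,-0.054],[0,0,-0.054],[0,0,-0.054],[0,0,-0.054],[0,0,-0.054],[0,0,-0.054],[0,0,-0.054],[0,0,-0.054],[0,0,-0.054],[0,0,-0.054]])

```text
time_s: 2.1
position: [0.5649, -0.2269, 0.2312]
tool_rot: [[0.436, 0.9, 0.0], [0.9, -0.436, -0.0], [0.0, 0.0, -1.0]]
ft_force: [-0.3, 0.1, -0.0]
grip_width: 0.0
gripper_force: 0.0
```

move_arm(jaw=[0,0,0,0,0,0,0,0,0,0,0,0], dp=[[3.47,0.25,0],[3.47,0.25,0],[3.47,0.25,0],[3.47,0.25,0],[3.47,0.25,0],[3.47,0.25,0],[3.47,0.25,0],[3.47,0.25,0],[3.47,0.25,0],[3.47,0.25,0],[3.47,0.25,0],[3.47,0.25,0]], turn=[[0,0,-0.054],[0,0,-0.054],[0,0,-0.054],[0,0,-0.054],[0,0,-0.054],[0,0,-0.054],[0,0,-0.054],[0,0,-0.054],[0,0,-0.054],[0,0,-0.054],[0,0,-0.054],[0,0,-0.054]])

```text
time_s: 3.1
position: [0.657, 0.173, 0.2311]
tool_rot: [[-0.195, 0.981, -0.0], [0.981, 0.195, -0.0], [0.0, -0.0, -1.0]]
ft_force: [1.2, -0.1, -0.8]
grip_width: 0.0001
gripper_force: 0.0
```

```bash
python3 - <<'E'
from h import *
s=observe(); print(s["position"],s["q"],s["ft_force"],s["grip_width"])
plan([.6045,.3728,.231],down(119.7),7)
E
```

```text
[0.657  0.173  0.2311] [ 4.7923 35.5278 50.529  -0.0011 93.9542 -6.4735] [ 1.1605 -0.103  -0.813 ] 0.00010970314130144356
rows 7 dp cm [2.955 0.23  0.001] turn [-0.    -0.    -0.046]
```

move_arm(jaw=[0,0,0,0,0,0,0,0,0,0,0,0], dp=[[2.955,0.23,0],[2.955,0.23,0],[2.955,0.23,0],[2.955,0.23,0],[2.955,0.23,0],[2.955,0.23,0],[2.955,0.23,0],[0,0,0],[0,0,2.4],[0,0,2.4],[0,0,2.4],[0,0,0]], turn=[[0,0,-0.046],[0,0,-0.046],[0,0,-0.046],[0,0,-0.046],[0,0,-0.046],[0,0,-0.046],[0,0,-0.046],[0,0,0],[0,0,0],[0,0,0],[0,0,0],[0,0,0]])

```text
time_s: 4.1
position: [0.6033, 0.3702, 0.1539]
tool_rot: [[-0.493, 0.87, -0.009], [0.87, 0.493, -0.004], [0.001, -0.009, -1.0]]
ft_force: [-1.4, -0.4, -1.4]
grip_width: -0.0
gripper_force: 0.0
```

```bash
python3 - <<'E'
from h import *
s=observe(); print(s["position"],s["ft_force"])
im,d=cams.get_image("top"); cv2.imwrite("pics/t1.png",cv2.resize(im[120:220,130:290,::-1],(800,500),interpolation=cv2.INTER_CUBIC))
# per-row arc: tool at pivot + .083 r - .0225 t
pv=np.array([.609,.280])
def tool(phi,off=.0225):
    a=np.radians(phi); r=np.array([np.cos(a),np.sin(a)]); t=np.array([-r[1],r[0]]); return pv+.083*r-off*t
for phi in (119.7,130,187,191): print(phi,tool(phi))
plan([*tool(119.7,.0225),.159],down(119.7),2)
# arc row for 6 deg
w=np.radians(-6); E=Ro.from_rotvec([0,0,w]).as_matrix(); R0=down(119.7)
p0=tool(119.7); p1=tool(125.7); print("arc6",R0.T@np.array([*(p1-p0),0])*100,w)
E
```

```text
[0.6033 0.3702 0.1539] [-1.3822 -0.3847 -1.3772]
119.7 [0.5874 0.3632]
130 [0.5729 0.358 ]
187 [0.5239 0.2922]
191 [0.5232 0.2862]
rows 2 dp cm [ 0.096 -0.914 -0.097] turn [-0.0026 -0.0003 -0.0014]
arc6 [ 0.1897 -0.8799  0.    ] -0.10471975511965978
```

View pics/t1.png

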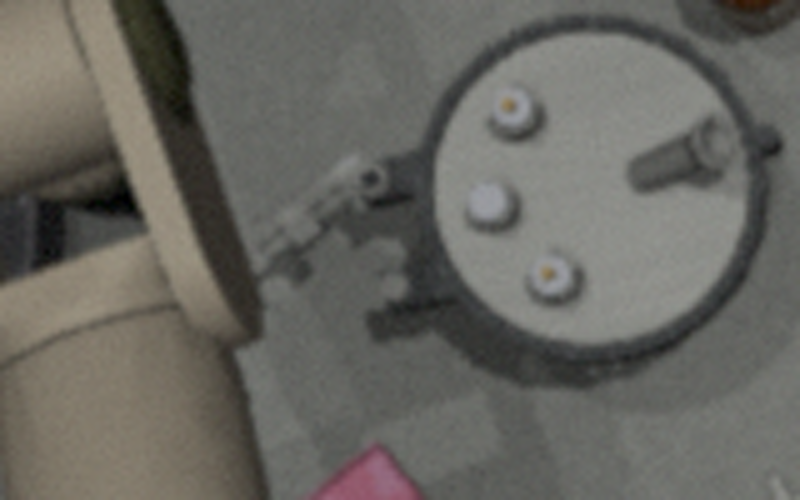

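The picture shows the arm hiding the knob, with the latch bar still at its starting angle. Now I push it round the arc.

move_arm(jaw=[0,0,0,0,0,0,0,0,0,0,0,0], dp=[[0.1,-0.9,-0.1],[0.1,-0.9,-0.1],[0.13,-0.59,0],[0.13,-0.59,0],[0.13,-0.59,0],[0.13,-0.59,0],[0.13,-0.59,0],[0.13,-0.59,0],[0.13,-0.59,0],[0.13,-0.59,0],[0.13,-0.59,0],[0.13,-0.59,0]], turn=[[0,0,0],[0,0,0],[0,0,-0.07],[0,0,-0.07],[0,0,-0.07],[0,0,-0.07],[0,0,-0.07],[0,0,-0.07],[0,0,-0.07],[0,0,-0.07],[0,0,-0.07],[0,0,-0.07]])

```text
time_s: 5.15
position: [0.5409, 0.3301, 0.1638]
tool_rot: [[-0.939, 0.344, 0.004], [0.344, 0.939, 0.002], [-0.003, 0.003, -1.0]]
ft_force: [0.5, 1.3, -0.1]
grip_width: 0.0
gripper_force: 0.5
```

```bash
python3 - <<'E'
from h import *
s=observe(); R=np.array(s["tool_rot"]); print(s["position"],s["ft_force"],R.T@s["ft_force"],np.degrees(np.arctan2(R[1,0],R[0,0])))
im,d=cams.get_image("scene"); cv2.imwrite("pics/s1.png",cv2.resize(im[90:230,330:490,::-1],(686,600),interpolation=cv2.INTER_CUBIC))
pv=np.array([.609,.280])
def tool(phi,off=.0225):
    a=np.radians(phi); r=np.array([np.cos(a),np.sin(a)]); t=np.array([-r[1],r[0]]); return pv+.083*r-off*t
plan([*tool(184),.159],down(184),6)
E
```

```text
[0.5409 0.3301 0.1638] [ 0.5217  1.307  -0.1178] [-0.0393  1.4064  0.122 ] 159.85657845927284
rows 6 dp cm [ 0.166 -0.587  0.08 ] turn [ 0.0003  0.0005 -0.0696]
```

View pics/s1.png

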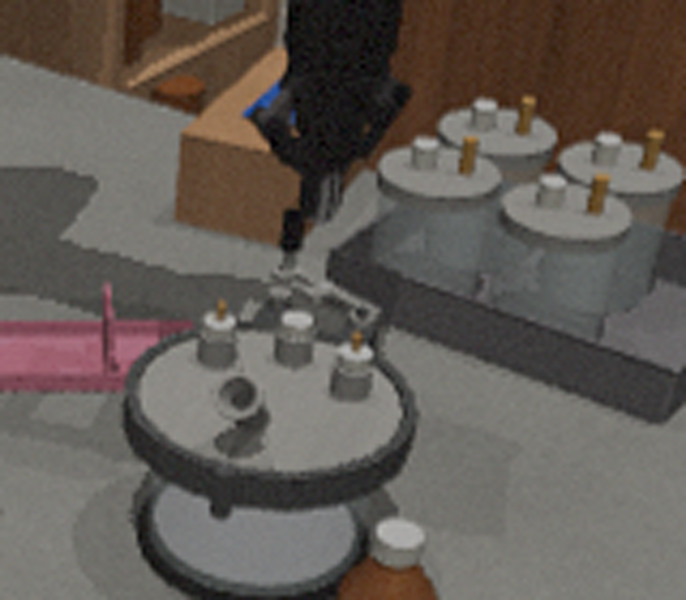

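The knob at crop pixel (290,228) is in front of the closed fingers and moving with 1.4 N of push. I'll continue to the stop.

move_arm(jaw=[0,0,0,0,0,0,0], dp=[[0.16,-0.59,0.1],[0.16,-0.59,0.1],[0.16,-0.59,0.1],[0.16,-0.59,0.1],[0.16,-0.59,0],[0.16,-0.59,0],[0,0,0]], turn=[[0,0,-0.07],[0,0,-0.07],[0,0,-0.07],[0,0,-0.07],[0,0,-0.07],[0,0,-0.07],[0,0,0]])

```text
time_s: 5.78
position: [0.5251, 0.2967, 0.1591]
tool_rot: [[-0.998, -0.065, 0.003], [-0.065, 0.998, 0.001], [-0.003, 0.001, -1.0]]
ft_force: [0.5, -0.4, 0.8]
grip_width: 0.0001
gripper_force: 0.0
```

move_arm(jaw=[0,0,0], dp=[[0.1,-0.3,0],[0.05,-0.3,0],[0,0,0]], turn=[[0,0,-0.03],[0,0,-0.03],[0,0,0]])

```text
time_s: 6.03
position: [0.524, 0.2925, 0.1589]
tool_rot: [[-0.992, -0.123, 0.002], [-0.123, 0.992, 0.004], [-0.003, 0.003, -1.0]]
ft_force: [0.2, 4.7, 0.3]
grip_width: 0.0003
gripper_force: 3.0
```

```bash
python3 - <<'E'
from h import *
s=observe(); R=np.array(s["tool_rot"]); print(s["position"],R.T@s["ft_force"],np.degrees(np.arctan2(R[1,0],R[0,0])))
im,d=cams.get_image("scene"); P,u,v=cloud("scene",d,360,440,110,170)
for n in("scene",): print([(round(r["p"],2),px2w(n,*(np.array(r["location"])*[640,400]),z=.159)) for r in cams.mark_of(n,"latch_knob")])
k=(P[:,2]>.147)&(P[:,2]<.18)&(P[:,1]>.22)&(P[:,1]<.4); print(P[k].mean(0),k.sum())
E
```

```text
[0.524  0.2925 0.1589] [-0.8102  4.6699 -0.3097] -172.9454992366559
[(0.55, array([0.5275, 0.2783, 0.159 ]))]
[0.533  0.2732 0.1657] 87
```

move_arm(jaw=[0,0,0,0], dp=[[0,-0.25,0],[0,-0.25,0],[0,0,0],[0,0,0]], turn=[[0,0,0],[0,0,0],[0,0,0],[0,0,0]])

```text
time_s: 6.47
position: [0.5241, 0.2914, 0.159]
tool_rot: [[-0.992, -0.123, 0.003], [-0.123, 0.992, 0.011], [-0.004, 0.01, -1.0]]
ft_force: [-0.8, 25.0, -1.0]
grip_width: -0.0
gripper_force: 12.4
```

The latch is on its stop: 25 N, with the knob at y≈.269 as predicted. Next I back off, lift and go to the rod.

move_arm(jaw=[0,0,0,0,2,5], dp=[[0,1,0],[0,2,0],[0,0,-4],[0,0,-4],[0,0,-3],[0,0,0]], turn=[[0,0,0],[0,0,0],[0,0,0],[0,0,0],[0,0,0],[0,0,0]])

```text
time_s: 6.97
position: [0.522, 0.3169, 0.2755]
tool_rot: [[-0.992, -0.122, 0.013], [-0.122, 0.993, 0.004], [-0.013, 0.003, -1.0]]
ft_force: [-0.7, -1.1, 0.2]
grip_width: 0.0233
gripper_force: 0.0
```

```bash
python3 - <<'E'
from h import *
s=observe(); print(s["position"],s["q"])
im,d=cams.get_image("top"); print([(round(r["p"],2),px2w("top",*(np.array(r["location"])*[640,400]),z=.159)) for r in cams.mark_of("top","latch_knob")])
plan([.4975,-.2795,.25],down(45.5),24)
plan([.4975,-.2795,.25],down(45.5),23)
E
```

```text
[0.522  0.3169 0.2755] [ 20.1686  26.3797  59.6283  -0.0123  93.2136 -76.8327]
[(0.81, array([0.5375, 0.2643, 0.159 ]))]
rows 24 dp cm [-2.771 -1.694  0.083] turn [0.0002 0.     0.1029]
rows 23 dp cm [-2.887 -1.774  0.086] turn [0.0002 0.     0.1074]
```

```bash
cat >> h.py <<'E'
def straight(p,R,n):
    s=observe(); R0=np.array(s["tool_rot"]); d=(np.array(p)-np.array(s["position"]))/n
    w=Ro.from_matrix(R0.T@R).as_rotvec()/n
    for k in range(n):
        Rk=R0@Ro.from_rotvec(w*k).as_matrix(); print(np.round(Rk.T@d*100,2).tolist(),end=", ")
    print("\nturn",np.round(w,4))
E
python3 - <<'E'
from h import *
straight([.4975,-.2795,.25],down(45.5),24)
E
```

```text
[0.4, -2.45, 0.08], [0.15, -2.48, 0.08], [-0.11, -2.48, 0.08], [-0.36, -2.46, 0.08], [-0.61, -2.41, 0.08], [-0.86, -2.33, 0.08], [-1.09, -2.23, 0.08], [-1.32, -2.11, 0.08], [-1.53, -1.96, 0.08], [-1.72, -1.79, 0.08], [-1.89, -1.61, 0.08], [-2.05, -1.4, 0.08], [-2.18, -1.18, 0.08], [-2.29, -0.95, 0.08], [-2.38, -0.71, 0.08], [-2.44, -0.47, 0.08], [-2.47, -0.21, 0.08], [-2.48, 0.04, 0.08], [-2.47, 0.3, 0.08], [-2.42, 0.55, 0.08], [-2.35, 0.8, 0.08], [-2.26, 1.03, 0.08], [-2.14, 1.26, 0.08], [-2.0, 1.47, 0.08], 
turn [0.0002 0.     0.1029]
```

move_arm(jaw=[5,5,5,5,5,5,5,5,5,5,5,5], dp=[[0.4,-2.45,0.1],[0.15,-2.48,0.1],[-0.11,-2.48,0.1],[-0.36,-2.46,0.1],[-0.6,-2.4,0.1],[-0.86,-2.33,0.1],[-1.1,-2.23,0.1],[-1.3,-2.1,0.1],[-1.5,-2,0.1],[-1.7,-1.8,0.1],[-1.9,-1.6,0.1],[-2.05,-1.4,0.1]], turn=[[0,0,0.103],[0,0,0.103],[0,0,0.103],[0,0,0.103],[0,0,0.103],[0,0,0.103],[0,0,0.103],[0,0,0.103],[0,0,0.103],[0,0,0.103],[0,0,0.103],[0,0,0.103]])

```text
time_s: 8.07
position: [0.5079, 0.017, 0.2544]
tool_rot: [[-0.437, 0.899, -0.002], [0.899, 0.437, 0.0], [0.001, -0.002, -1.0]]
ft_force: [-0.3, 0.7, 0.7]
grip_width: 0.0498
gripper_force: 0.0
```

move_arm(jaw=[5,5,5,5,5,5,5,5,5,5,5,5], dp=[[-2.2,-1.2,0.1],[-2.3,-0.95,0.1],[-2.4,-0.7,0.1],[-2.44,-0.47,0.1],[-2.47,-0.2,0.1],[-2.48,0.05,0.1],[-2.47,0.3,0.1],[-2.42,0.55,0.1],[-2.35,0.8,0.1],[-2.25,1,0.1],[-2.14,1.26,0.1],[-2,1.47,0.1]], turn=[[0,0,0.103],[0,0,0.103],[0,0,0.103],[0,0,0.103],[0,0,0.103],[0,0,0.103],[0,0,0.103],[0,0,0.103],[0,0,0.103],[0,0,0.103],[0,0,0.103],[0,0,0.103]])

```text
time_s: 9.07
position: [0.4968, -0.2809, 0.2422]
tool_rot: [[0.706, 0.708, -0.002], [0.708, -0.706, 0.001], [-0.0, -0.002, -1.0]]
ft_force: [0.9, 0.2, 0.1]
grip_width: 0.05
gripper_force: 0.0
```

```bash
python3 - <<'E'
from h import *
plan([.4975,-.2795,.25],down(45.5),2)
plan([.4975,-.2795,.025],down(45.5),8)
im,d=cams.get_image("scene"); cv2.imwrite("pics/s2.png",cv2.resize(im[180:320,170:360,::-1],(800,590),interpolation=cv2.INTER_CUBIC))
s=observe(); print(s["position"],s["q"],w2px("scene",[.4975,-.2795,.041]))
E
```

```text
rows 2 dp cm [ 0.073 -0.027 -0.389] turn [-0.0012  0.0001 -0.0034]
rows 8 dp cm [ 0.019 -0.003  2.715] turn [-0.0003  0.     -0.0008]
[ 0.4965 -0.2849  0.2415] [-41.6525  23.753   69.4857  -0.092   86.8591   3.7662] [246.4648 270.7919]
```

View pics/s2.png

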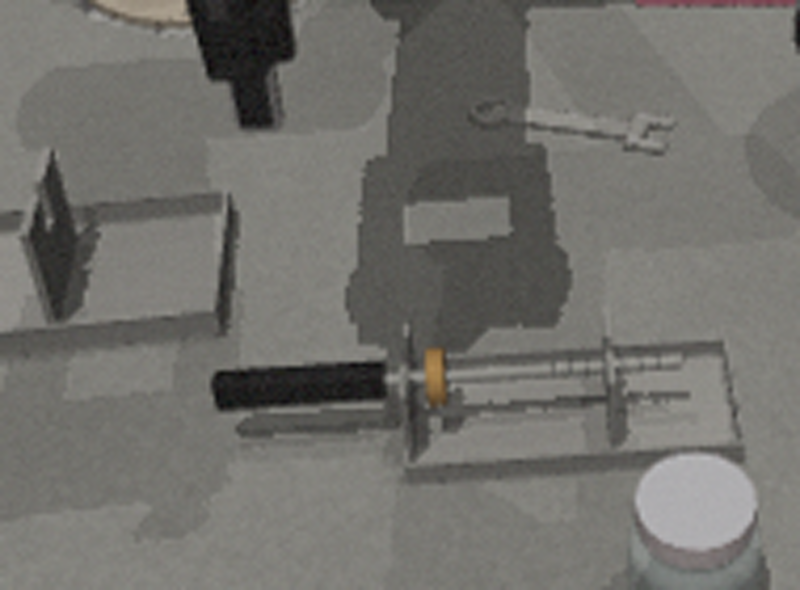

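The picture shows the handle at crop pixels 213–387 on row 385. The planned grip point (322,382) lies on it, near x≈-70 mm. Descending.

```bash
python3 - <<'E'
from h import *
plan([.4975,-.2795,.025],down(45.5),8)
E
```

```text
rows 8 dp cm [ 0.059 -0.036  2.707] turn [-0.0002  0.0002 -0.002 ]
```

move_arm(jaw=[5,5,5,5,5,5,5,5,5,5], dp=[[0.06,-0.04,2.7],[0.06,-0.04,2.7],[0.06,-0.04,2.7],[0.06,-0.04,2.7],[0.06,-0.04,2.7],[0.06,-0.04,2.7],[0.06,-0.04,2.7],[0.06,0,2.0],[0,0,0],[0,0,0]], turn=[[0,0,0],[0,0,0],[0,0,0],[0,0,0],[0,0,0],[0,0,0],[0,0,0],[0,0,0],[0,0,0],[0,0,0]])

```text
time_s: 9.95
position: [0.4983, -0.274, 0.0335]
tool_rot: [[0.701, 0.713, -0.002], [0.713, -0.701, 0.002], [-0.0, -0.003, -1.0]]
ft_force: [0.3, 0.3, 0.6]
grip_width: 0.05
gripper_force: 0.0
```

```bash
python3 - <<'E'
from h import *
plan([.4975,-.2795,.025],down(45.5),1)
E
```

```text
rows 1 dp cm [-0.447  0.335  0.853] turn [-0.0029  0.0002 -0.0001]
```

move_arm(jaw=[5,5,5,0.5,0.5,0.5,0.5,0.5,0.5,0.5,0.5,0.5], dp=[[-0.2,0.3,0.8],[0,0,0],[0,0,0],[0,0,0],[0,0,0],[0,0,0],[0,0,0],[0,0,0],[0,0,0],[0,0,0],[0,0,0],[0,0,0]], turn=[[0,0,0],[0,0,0],[0,0,0],[0,0,0],[0,0,0],[0,0,0],[0,0,0],[0,0,0],[0,0,0],[0,0,0],[0,0,0],[0,0,0]], force=80)

```text
time_s: 10.95
position: [0.4996, -0.2781, 0.0266]
tool_rot: [[0.7, 0.714, 0.001], [0.714, -0.7, -0.0], [0.0, 0.001, -1.0]]
ft_force: [-0.1, 0.1, 4.5]
grip_width: 0.0124
gripper_force: 78.8
```

move_arm(jaw=[0.5,0.5,0.5,0.5,0.5,0.5,0.5,0.5,0.5,0.5,0.5], dp=[[0,0,-1],[0,0,-2],[0,0,-3],[0,0,-3],[0,0,-3],[0,0,-3],[0,0,-3],[0,0,-3],[0,0,-2],[0,0,0],[0,0,0]], turn=[[0,0,0],[0,0,0],[0,0,0],[0,0,0],[0,0,0],[0,0,0],[0,0,0],[0,0,0],[0,0,0],[0,0,0],[0,0,0]])

```text
time_s: 11.87
position: [0.4992, -0.2778, 0.2567]
tool_rot: [[0.7, 0.714, 0.0], [0.714, -0.7, -0.0], [-0.0, 0.0, -1.0]]
ft_force: [-0.1, -1.1, -2.8]
grip_width: 0.0126
gripper_force: 78.3
```

```bash
python3 - <<'E'
from h import *
s=observe(); print(s["position"],s["ft_force"],s["wrist_torque"],s["grip_width"],s["gripper_force"])
R=np.array(s["tool_rot"]); p=np.array(s["position"])
for n in("scene","top"):
    im,d=cams.get_image(n); cv2.imwrite(f"pics/{n}3.png",im[...,::-1]); np.save(n+"3.npy",d)
    for q in("gauge_rod","rod_tip"): print(n,q,[(round(r["p"],2),np.array(r["location"])*[640,400]) for r in cams.mark_of(n,q)][:3])
    for x in (.136+.07,.07,0): print("expect",w2px(n,p-.019*R[:,2]*1+R[:,0]*x))
im=cv2.imread("pics/scene3.png"); t=cv2.imread("pics/top3.png")
a=w2px("scene",p+R[:,0]*.07).astype(int); b=w2px("top",p+R[:,0]*.07).astype(int); print(a,b)
f=lambda i,c:cv2.resize(i[max(c[1]-60,0):c[1]+60,max(0,c[0]-80):c[0]+80],(400,300),interpolation=cv2.INTER_CUBIC)
cv2.imwrite("pics/c3.png",np.hstack([f(im,a),f(t,b)]))
E
```

```text
[ 0.4992 -0.2778  0.2567] [-0.1278 -1.144  -2.7932] [-0.0476  0.0496  0.0131] 0.012565033312855474 78.30766081809998
scene gauge_rod [(0.75, array([265.472, 192.32 ]))]
scene rod_tip [(0.62, array([332.224, 188.32 ]))]
expect [334.7299 184.2556]
expect [267.9762 187.4488]
expect [233.1628 189.1141]
top gauge_rod [(0.52, array([399.296, 176.6  ]))]
top rod_tip [(0.88, array([363.392, 139.6  ]))]
expect [361.7507 136.4609]
expect [401.3729 176.4199]
expect [421.8762 197.0975]
[268 195] [400 177]
```

View pics/c3.png

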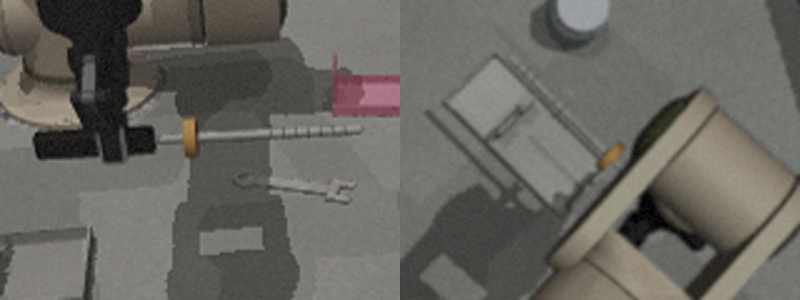

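The rod is held level at both ends: collar at scene (264,190) and tip at (333,187). Next I fit the rod line in the tool frame from depth.

```bash
python3 - <<'E'
from h import *
s=observe(); R=np.array(s["tool_rot"]); p=np.array(s["position"])
for n in("scene","top"):
    d=np.load(n+"3.npy"); P,u,v=cloud(n,d,0,640,0,400); q=(P-p)@R
    k=(abs(q[:,1])<.03)&(abs(q[:,2]+.015)<.035)&(q[:,0]>.03)&(q[:,0]<.23); q=q[k]
    c=q[(q[:,0]>.08)]
    for lo in np.arange(.03,.23,.02):
        w=q[(q[:,0]>=lo)&(q[:,0]<lo+.02)]
        if len(w): print(n,round(lo,2),len(w),np.median(w,0),np.ptp(w[:,1]))
    print("xmax",np.sort(q[:,0])[-4:])
    b=q[np.hypot(q[:,1],q[:,2]+.0145)>.009]; print("collar x",np.percentile(b[:,0],[5,50,95]),len(b))
E
```

```text
scene 0.03 55 [ 0.0372  0.0032 -0.0172] 0.012600385938162557
scene 0.05 112 [ 0.0623  0.0092 -0.0215] 0.026651652274503418
scene 0.07 38 [ 0.0802  0.003  -0.0169] 0.005885056247079117
scene 0.09 36 [ 0.1001  0.0021 -0.0168] 0.007664548811027024
scene 0.11 40 [ 0.1195  0.0025 -0.0169] 0.006367349155615914
scene 0.13 39 [ 0.1389  0.0021 -0.017 ] 0.0091443849721425
scene 0.15 40 [ 0.1602  0.0022 -0.0172] 0.007612876550046429
scene 0.17 35 [ 0.1797  0.0024 -0.0165] 0.008889774358293604
scene 0.19 23 [ 0.1959  0.0015 -0.0167] 0.006959424627008409
xmax [0.2002 0.2002 0.2004 0.2005]
collar x [0.0307 0.0613 0.0665] 106
top 0.03 8 [ 0.0473 -0.0018 -0.0179] 0.006468537181963026
top 0.05 76 [ 0.0614 -0.0017 -0.0246] 0.029883958089001298
top 0.07 29 [ 0.0797 -0.0008 -0.0157] 0.008005684818524416
top 0.09 28 [ 0.1002 -0.0012 -0.0172] 0.0069429925257991545
top 0.11 30 [ 0.1199 -0.0012 -0.0165] 0.00712832061881717
top 0.13 28 [ 0.1396 -0.0014 -0.0154] 0.008054079116134573
top 0.15 30 [ 0.1594 -0.0012 -0.0156] 0.007671900293957169
top 0.17 29 [ 0.1793 -0.0013 -0.0158] 0.007948970102667149
top 0.19 14 [ 0.1953 -0.0017 -0.0173] 0.007245143652038833
xmax [0.1978 0.1979 0.1995 0.1999]
collar x [0.0564 0.0614 0.066 ] 61
```

```bash
cat >> h.py <<'E'
M=np.array([.629,.0915,.165]); HY=104.8; O=np.array([.0645,0,-.0145])
def ins(dist,m=M,yaw=HY,pitch=45,off=(0,0,0)):
    c,s=np.cos(np.radians(yaw)),np.sin(np.radians(yaw)); k,l=np.cos(np.radians(pitch)),np.sin(np.radians(pitch))
    x=np.array([k*c,k*s,-l]); y=np.array([s,-c,0]); R=np.stack([x,y,np.cross(x,y)],1)
    a=-np.array([c,s,-1])/2**.5
    return m+a*dist-R@O+np.array(off),R
E
python3 - <<'E'
from h import *
p,R=ins(.20); print(p,R); straight(p,R,18)
p2,_=ins(.0); print(p2)
E
```

```text
[ 0.6794 -0.0992  0.3418] [[-0.1806  0.9668  0.1806]
 [ 0.6836  0.2554 -0.6836]
 [-0.7071  0.     -0.7071]]
[1.41, 0.02, -0.48], [1.39, 0.11, -0.54], [1.36, 0.19, -0.59], [1.32, 0.28, -0.63], [1.27, 0.37, -0.68], [1.22, 0.45, -0.72], [1.17, 0.53, -0.75], [1.11, 0.61, -0.79], [1.04, 0.69, -0.82], [0.97, 0.76, -0.84], [0.89, 0.83, -0.86], [0.81, 0.9, -0.87], [0.73, 0.96, -0.88], [0.64, 1.01, -0.89], [0.54, 1.07, -0.89], [0.45, 1.11, -0.88], [0.35, 1.15, -0.87], [0.26, 1.19, -0.86], 
turn [-0.0226 -0.0397 -0.0543]
[0.6433 0.0375 0.2004]
```

move_arm(jaw=[0.5,0.5,0.5,0.5,0.5,0.5,0.5,0.5,0.5], dp=[[1.41,0,-0.5],[1.4,0.1,-0.55],[1.36,0.2,-0.6],[1.32,0.28,-0.63],[1.27,0.37,-0.68],[1.22,0.45,-0.72],[1.17,0.53,-0.75],[1.11,0.61,-0.8],[1.04,0.7,-0.82]], turn=[[-0.0226,-0.0397,-0.0543],[-0.0226,-0.0397,-0.0543],[-0.0226,-0.0397,-0.0543],[-0.0226,-0.0397,-0.0543],[-0.0226,-0.0397,-0.0543],[-0.0226,-0.0397,-0.0543],[-0.0226,-0.0397,-0.0543],[-0.0226,-0.0397,-0.0543],[-0.0226,-0.0397,-0.0543]])

```text
time_s: 12.92
position: [0.5901, -0.1877, 0.2998]
tool_rot: [[0.273, 0.962, -0.005], [0.882, -0.252, -0.397], [-0.383, 0.104, -0.918]]
ft_force: [-0.3, 0.3, -1.0]
grip_width: 0.0126
gripper_force: 78.1
```

move_arm(jaw=[0.5,0.5,0.5,0.5,0.5,0.5,0.5,0.5,0.5,0.5,0.5], dp=[[0.97,0.76,-0.84],[0.89,0.83,-0.86],[0.8,0.9,-0.87],[0.73,0.96,-0.88],[0.64,1,-0.9],[0.54,1.07,-0.9],[0.45,1.1,-0.88],[0.35,1.15,-0.87],[0.26,1.2,-0.86],[0,0,0],[0,0,0]], turn=[[-0.0226,-0.0397,-0.0543],[-0.0226,-0.0397,-0.0543],[-0.0226,-0.0397,-0.0543],[-0.0226,-0.0397,-0.0543],[-0.0226,-0.0397,-0.0543],[-0.0226,-0.0397,-0.0543],[-0.0226,-0.0397,-0.0543],[-0.0226,-0.0397,-0.0543],[-0.0226,-0.0397,-0.0543],[0,0,0],[0,0,0]])

```text
time_s: 13.83
position: [0.6796, -0.0984, 0.3427]
tool_rot: [[-0.18, 0.967, 0.18], [0.683, 0.255, -0.684], [-0.708, -0.0, -0.707]]
ft_force: [0.3, -1.2, -1.9]
grip_width: 0.0125
gripper_force: 78.3
```

```bash
python3 - <<'E'
from h import *
s=observe(); R=np.array(s["tool_rot"]); p=np.array(s["position"]); print(p,s["q"],s["gripper_force"],s["ft_force"])
D={}
for n in("scene","top"):
    im,d=cams.get_image(n); D[n]=d; cv2.imwrite(f"pics/{n}4.png",im[...,::-1])
    P,u,v=cloud(n,d,0,640,0,400); q=(P-p)@R
    k=(abs(q[:,1])<.03)&(abs(q[:,2]+.015)<.035)&(q[:,0]>.03)&(q[:,0]<.23); q=q[k]
    for lo in (.07,.09,.12,.15,.18):
        w=q[(q[:,0]>=lo)&(q[:,0]<lo+.03)]
        if len(w): print(n,lo,len(w),np.median(w,0))
    print("xmax",np.sort(q[:,0])[-4:] if len(q) else 0)
    P,u,v=cloud(n,d,0,640,0,400)
    k=(abs(P[:,0]-.625)<.04)&(P[:,1]>.06)&(P[:,1]<.145)&(P[:,2]>.135)&(P[:,2]<.182); q=P[k]
    h=np.array([np.cos(np.radians(104.8)),np.sin(np.radians(104.8))]); a=np.array([-h[0],-h[1],1])/2**.5
    S=np.percentile(q@a,97); l=np.array([-h[1],h[0]]); lat=q[(q@a)>S-.012][:,:2]@l
    print(n,"mouth",-h*(S-.165/2**.5)*2**.5+l*(np.percentile(lat,3)+np.percentile(lat,97))/2,len(q))
plan(*ins(.20),1)
a,b=cv2.imread("pics/scene4.png"),cv2.imread("pics/top4.png")
cv2.imwrite("pics/c4.png",np.hstack([cv2.resize(a[90:240,330:480],(400,400),interpolation=cv2.INTER_CUBIC),cv2.resize(b[90:210,225:345],(400,400),interpolation=cv2.INTER_CUBIC)]))
E
```

```text
[ 0.6796 -0.0984  0.3427] [ -3.6029  29.9806  54.8091 -42.8606  80.9349 -16.8457] 78.25456738471985 [ 0.2508 -1.1917 -1.9359]
scene 0.09 9 [ 0.1104  0.0025 -0.0113]
scene 0.12 18 [ 0.1336  0.0022 -0.0108]
scene 0.15 14 [ 0.165   0.0024 -0.0109]
scene 0.18 9 [ 0.1882  0.0016 -0.0103]
xmax [0.1882 0.1905 0.1975 0.1994]
scene mouth [0.6303 0.0906] 116
top 0.12 16 [ 0.1405 -0.0035 -0.0157]
top 0.15 2 [ 0.1524 -0.0037 -0.0147]
xmax [0.1493 0.1496 0.1523 0.1525]Traceback (most recent call last):
  File "<stdin>", line 15, in <module>
    return _quantile_unchecked(
        a, q, axis, out, overwrite_input, method, keepdims, weights)
    return _ureduce(a,
                    func=_quantile_ureduce_func,
    ...<5 lines>...
                    overwrite_input=overwrite_input,
                    method=method)
    r = func(a, **kwargs)
    result = _quantile(arr,
                       quantiles=q,
    ...<2 lines>...
                       out=out,
                       weights=wgt)
    slices_having_nans = np.isnan(arr[-1, ...])
                                  ~~~^^^^^^^^^
IndexError: index -1 is out of bounds for axis 0 with size 0
```

```bash
python3 - <<'E'
from h import *
plan(*ins(.20),1); plan(*ins(.142),4)
a,b=cv2.imread("pics/scene4.png"),cv2.imread("pics/top4.png")
b=cv2.imread("pics/scene4.png")
cv2.imwrite("pics/c4.png",cv2.resize(a[90:240,330:480],(600,600),interpolation=cv2.INTER_CUBIC))
print((w2px("scene",M)-[330,90])*4,(w2px("scene",ins(.2)[0]+ins(.2)[1]@(O+[.136,0,0]))-[330,90])*4)
E
```

```text
rows 1 dp cm [0.125 0.02  0.088] turn [-0.0015  0.0012 -0.002 ]
rows 4 dp cm [1.481 0.003 0.021] turn [-0.0004  0.0003 -0.0005]
[218.7839 368.4334] [201.2377 342.6136]
```

View pics/c4.png

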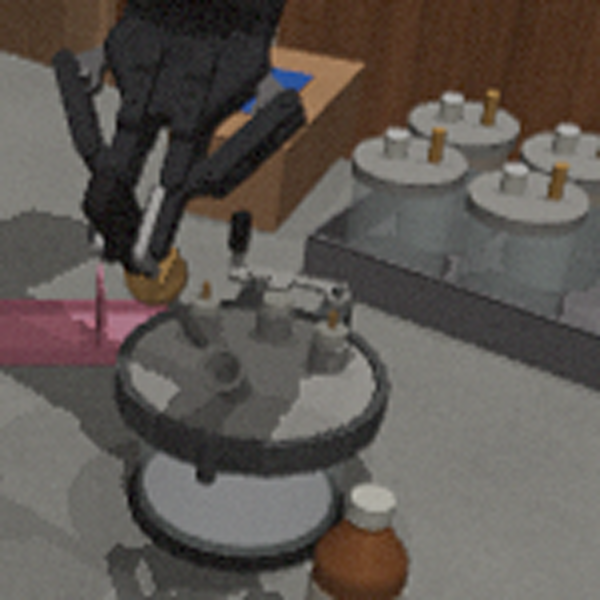

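The latch is shut. The mouth is at crop (225,368) and the rod tip at about (204,343), pointing into it. Both sit a similar 1 px from prediction, so I go in.

move_arm(jaw=[0.5,0.5,0.5,0.5,0.5,0.5,0.5,0.5], dp=[[1.48,0,0.02],[1.48,0,0.02],[1.48,0,0.02],[1.48,0,0.02],[1,0,0],[0.7,0,0],[0,0,0],[0,0,0]], turn=[[0,0,0],[0,0,0],[0,0,0],[0,0,0],[0,0,0],[0,0,0],[0,0,0],[0,0,0]])

```text
time_s: 14.6
position: [0.6662, -0.0479, 0.2895]
tool_rot: [[-0.179, 0.967, 0.181], [0.682, 0.254, -0.685], [-0.709, 0.001, -0.705]]
ft_force: [-0.2, -0.1, -1.7]
grip_width: 0.0124
gripper_force: 78.2
```

```bash
python3 - <<'E'
from h import *
s=observe(); R=np.array(s["tool_rot"]); print(R.T@s["ft_force"],s["gripper_force"])
p,Q=ins(0); o=np.array(s["position"])+R@O; print("rod origin in neck: along/lat/up", (o-M)@(-Q))
plan(*ins(.10),3)
im,d=cams.get_image("scene"); cv2.imwrite("pics/c5.png",cv2.resize(im[130:220,350:440,::-1],(600,600),interpolation=cv2.INTER_CUBIC))
E
```

```text
[ 1.1903 -0.2058  1.2588] 78.22210192680359
rod origin in neck: along/lat/up [ 0.1256 -0.0004  0.0003]
rows 3 dp cm [ 0.853 -0.012  0.015] turn [-0.      0.0008 -0.0005]
```

View pics/c5.png

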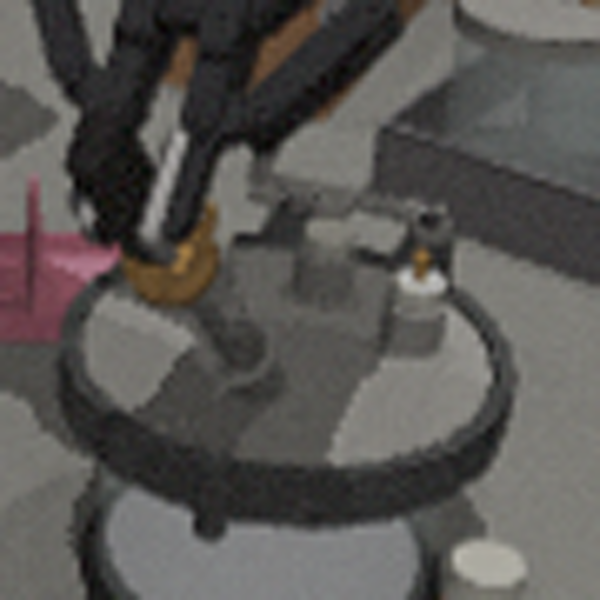

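The rod enters the mouth at crop (245,345) with no side force. Continuing in steps.

move_arm(jaw=[0.5,0.5,0.5,0.5,0.5], dp=[[0.8,0,0],[0.8,0,0],[0.8,0,0],[0,0,0],[0,0,0]], turn=[[0,0,0],[0,0,0],[0,0,0],[0,0,0],[0,0,0]])

```text
time_s: 15.07
position: [0.6617, -0.0307, 0.2716]
tool_rot: [[-0.181, 0.967, 0.181], [0.682, 0.255, -0.685], [-0.709, -0.0, -0.706]]
ft_force: [-0.3, 0.1, -1.4]
grip_width: 0.0121
gripper_force: 78.2
```

```bash
cat > st.py <<'E'
from h import *
s=observe(); R=np.array(s["tool_rot"]); print("ft tool",R.T@s["ft_force"],"torque",R.T@s["wrist_torque"],s["gripper_force"])
p,Q=ins(0); o=np.array(s["position"])+R@O; print("along/lat/up", (o-M)@(-Q))
E
python3 st.py
```

```text
ft tool [ 1.0666 -0.2392  0.8608] torque [ 0.0092  0.4109 -0.0287] 78.24672818183899
along/lat/up [ 0.1003 -0.0004  0.0003]
```

move_arm(jaw=[0.5,0.5,0.5,0.5,0.5,0.5], dp=[[1,0,0],[1,0,0],[1,0,0],[1,0,0],[0,0,0],[0,0,0]], turn=[[0,0,0],[0,0,0],[0,0,0],[0,0,0],[0,0,0],[0,0,0]])

```text
time_s: 15.57
position: [0.6545, -0.0033, 0.2432]
tool_rot: [[-0.181, 0.967, 0.181], [0.682, 0.256, -0.685], [-0.709, -0.0, -0.706]]
ft_force: [-0.2, 0.6, -0.6]
grip_width: 0.0128
gripper_force: 78.3
```

```bash
python3 st.py
```

```text
ft tool [ 0.8821 -0.0595 -0.0426] torque [-0.0251  0.4614  0.0306] 78.25030088424683
along/lat/up [ 0.0602 -0.0005  0.0003]
```

move_arm(jaw=[0.5,0.5,0.5,0.5,0.5,0.5,0.5], dp=[[1,0,0],[1,0,0],[1,0,0],[1,0,0],[1,0,0],[0,0,0],[0,0,0]], turn=[[0,0,0],[0,0,0],[0,0,0],[0,0,0],[0,0,0],[0,0,0],[0,0,0]])

```text
time_s: 16.15
position: [0.6456, 0.0308, 0.2079]
tool_rot: [[-0.181, 0.967, 0.181], [0.682, 0.256, -0.685], [-0.709, -0.0, -0.705]]
ft_force: [0.4, 0.3, -1.6]
grip_width: 0.0123
gripper_force: 78.3
```

move_arm(jaw=[0.5,0.5,0.5,0.5], dp=[[0.4,0,0],[0.4,0,0],[0.2,0,0],[0,0,0]], turn=[[0,0,0],[0,0,0],[0,0,0],[0,0,0]])

```text
time_s: 16.48
position: [0.6438, 0.0371, 0.2012]
tool_rot: [[-0.179, 0.967, 0.181], [0.682, 0.255, -0.685], [-0.709, 0.001, -0.705]]
ft_force: [-0.7, 0.3, -0.2]
grip_width: 0.0126
gripper_force: 78.3
```

```bash
python3 st.py
```

```text
ft tool [ 0.4515 -0.5776 -0.2133] torque [-0.0033  0.493  -0.0193] 78.31073999404907
along/lat/up [ 0.0009 -0.0005  0.0001]
```

move_arm(jaw=[0.5,0.5,0.5,0.5], dp=[[0.15,0,0],[0.1,0,0],[0,0,0],[0,0,0]], turn=[[0,0,0],[0,0,0],[0,0,0],[0,0,0]])

```text
time_s: 16.82
position: [0.6438, 0.0373, 0.2012]
tool_rot: [[-0.177, 0.967, 0.182], [0.681, 0.253, -0.687], [-0.711, 0.002, -0.703]]
ft_force: [-0.3, -6.9, 4.0]
grip_width: 0.0124
gripper_force: 78.1
```

move_arm(jaw=[0.5,0.5,0.5,0.5,0.5], dp=[[0.15,0,0],[0,0,0],[0,0,0],[0,0,0],[0,0,0]], turn=[[0,0,0],[0,0,0],[0,0,0],[0,0,0],[0,0,0]])

```text
time_s: 17.23
position: [0.6437, 0.0374, 0.2012]
tool_rot: [[-0.175, 0.968, 0.182], [0.68, 0.253, -0.689], [-0.712, 0.003, -0.702]]
ft_force: [0.1, -11.9, 7.5]
grip_width: 0.0126
gripper_force: 78.1
```

```bash
python3 - <<'E'
exec(open("st.py").read())
im,d=cams.get_image("scene"); cv2.imwrite("pics/c6.png",cv2.resize(im[130:220,350:440,::-1],(600,600),interpolation=cv2.INTER_CUBIC))
E
```

```text
ft tool [-13.4632  -2.9369   2.9377] torque [ 0.4011 -1.6182 -0.1698] 78.05628776550293
along/lat/up [ 0.0006 -0.0007 -0.0001]
```

View pics/c6.png

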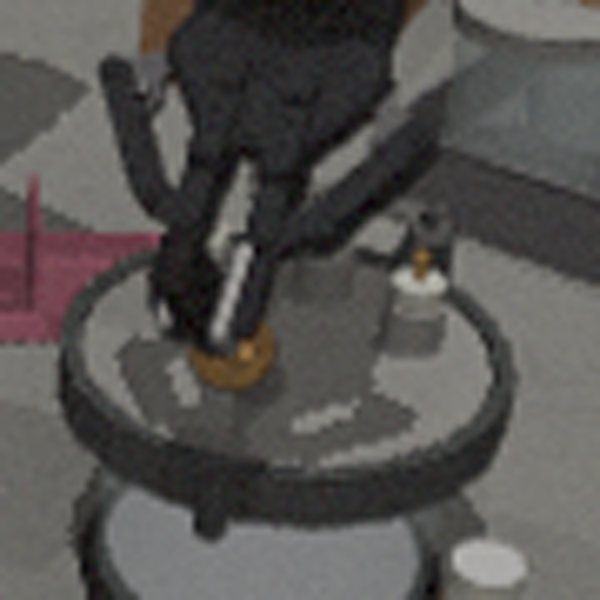

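The collar at crop (232,360) sits on the mouth, the stop takes 13 N, and it lies within 1 mm of the predicted seat. Drawing out.

move_arm(jaw=[0.5,0.5,0.5,0.5,0.5,0.5,0.5,0.5,0.5,0.5,0.5,0.5], dp=[[-0.4,0,0],[-1,0,0],[-1.5,0,0],[-1.7,0,0],[-1.7,0,0],[-1.7,0,0],[-1.7,0,0],[-1.7,0,0],[-1.7,0,0],[-1.7,0,0],[-1.7,0,0],[-1,0,0]], turn=[[0,0,0],[0,0,0],[0,0,0],[0,0,0],[0,0,0],[0,0,0],[0,0,0],[0,0,0],[0,0,0],[0,0,0],[0,0,0],[0,0,0]])

```text
time_s: 18.28
position: [0.6747, -0.081, 0.3242]
tool_rot: [[-0.178, 0.967, 0.182], [0.682, 0.254, -0.686], [-0.709, 0.002, -0.705]]
ft_force: [-0.6, 0.2, -0.7]
grip_width: 0.0128
gripper_force: 78.4
```

move_arm(jaw=[0.5,0.5,0.5,0.5], dp=[[-1.5,0,0],[-1.5,0,0],[0,0,0],[0,0,0]], turn=[[0,0,0],[0,0,0],[0,0,0],[0,0,0]])

```text
time_s: 18.62
position: [0.6798, -0.1002, 0.3437]
tool_rot: [[-0.179, 0.967, 0.181], [0.683, 0.254, -0.685], [-0.709, 0.001, -0.706]]
ft_force: [-0.8, 0.4, -1.3]
grip_width: 0.0123
gripper_force: 78.3
```

```bash
python3 - <<'E'
exec(open("st.py").read())
# goal: tip over tray centre, level, yaw 45.5
tray=np.array([.596,-.176]); Rg=down(45.5); tip=np.array([*tray,.20]); pg=tip-Rg@(O+[.136,0,0]); print(pg,tip)
straight(pg,Rg,20)
E
```

```text
ft tool [ 1.3518 -0.624   0.4707] torque [0.042  0.4646 0.0429] 78.32533121109009
along/lat/up [ 0.202  -0.0002  0.0005]
[ 0.4555 -0.319   0.1855] [ 0.596 -0.176  0.2  ]
[0.01, -1.36, 1.1], [-0.09, -1.34, 1.13], [-0.2, -1.31, 1.15], [-0.3, -1.27, 1.17], [-0.41, -1.23, 1.18], [-0.51, -1.18, 1.19], [-0.61, -1.13, 1.19], [-0.7, -1.08, 1.19], [-0.8, -1.02, 1.19], [-0.89, -0.95, 1.18], [-0.97, -0.88, 1.16], [-1.06, -0.81, 1.14], [-1.13, -0.73, 1.12], [-1.21, -0.65, 1.09], [-1.28, -0.57, 1.06], [-1.34, -0.48, 1.03], [-1.4, -0.4, 0.99], [-1.45, -0.31, 0.94], [-1.49, -0.22, 0.9], [-1.53, -0.13, 0.84], 
turn [0.0203 0.0357 0.0489]
```

move_arm(jaw=[0.5,0.5,0.5,0.5,0.5,0.5,0.5,0.5,0.5,0.5], dp=[[0,-1.36,1.1],[-0.1,-1.34,1.13],[-0.2,-1.3,1.15],[-0.3,-1.27,1.17],[-0.4,-1.23,1.18],[-0.5,-1.2,1.2],[-0.6,-1.13,1.2],[-0.7,-1.1,1.2],[-0.8,-1,1.2],[-0.9,-0.95,1.18]], turn=[[0.02,0.0357,0.049],[0.02,0.0357,0.049],[0.02,0.0357,0.049],[0.02,0.0357,0.049],[0.02,0.0357,0.049],[0.02,0.0357,0.049],[0.02,0.0357,0.049],[0.02,0.0357,0.049],[0.02,0.0357,0.049],[0.02,0.0357,0.049]])

```text
time_s: 19.45
position: [0.5672, -0.2092, 0.2631]
tool_rot: [[0.278, 0.961, -0.002], [0.883, -0.256, -0.394], [-0.379, 0.107, -0.919]]
ft_force: [-0.2, -0.9, -1.3]
grip_width: 0.0124
gripper_force: 78.3
```

move_arm(jaw=[0.5,0.5,0.5,0.5,0.5,0.5,0.5,0.5,0.5,0.5,0.5,0.5], dp=[[-1,-0.9,1.16],[-1.06,-0.8,1.14],[-1.13,-0.73,1.12],[-1.2,-0.65,1.1],[-1.28,-0.57,1.06],[-1.34,-0.48,1.03],[-1.4,-0.4,1],[-1.45,-0.3,0.94],[-1.5,-0.2,0.9],[-1.5,-0.1,0.85],[0,0,0],[0,0,0]], turn=[[0.02,0.0357,0.049],[0.02,0.0357,0.049],[0.02,0.0357,0.049],[0.02,0.0357,0.049],[0.02,0.0357,0.049],[0.02,0.0357,0.049],[0.02,0.0357,0.049],[0.02,0.0357,0.049],[0.02,0.0357,0.049],[0.02,0.0357,0.049],[0,0,0],[0,0,0]])

```text
time_s: 20.45
position: [0.4561, -0.3197, 0.1839]
tool_rot: [[0.701, 0.713, 0.005], [0.713, -0.701, -0.001], [0.003, 0.004, -1.0]]
ft_force: [0.3, 0.3, -1.2]
grip_width: 0.0125
gripper_force: 78.2
```

move_arm(jaw=[0.5,0.5,0.5,0.5,0.5,0.5], dp=[[0,0,0],[0,0,0],[0,0,0],[0,0,0],[0,0,0],[0,0,0]], turn=[[0,0,0],[0,0,0],[0,0,0],[0,0,0],[0,0,0],[0,0,0]])

```text
time_s: 20.95
position: [0.4569, -0.3196, 0.185]
tool_rot: [[0.7, 0.714, 0.007], [0.714, -0.7, -0.003], [0.003, 0.006, -1.0]]
ft_force: [-0.5, -0.6, -0.3]
grip_width: 0.0127
gripper_force: 78.2
```

```bash
python3 - <<'E'
from h import *
s=observe(); R=np.array(s["tool_rot"]); p=np.array(s["position"]); print(p,R[:,0],s["gripper_force"],s["time_s"],np.abs(s["qvel"]).max())
print("tip",p+R@(O+[.136,0,0]))
for n in("scene","top"):
    im,d=cams.get_image(n); P,u,v=cloud(n,d,0,640,0,400); q=(P-p)@R
    k=(abs(q[:,1])<.02)&(abs(q[:,2]+.015)<.02)&(q[:,0]>.09)&(q[:,0]<.23); q=q[k]
    if len(q)>5: print(n,len(q),np.polyfit(q[:,0],q[:,2],1),np.median(q,0),q[:,0].max())
    print([(round(r["p"],2),px2w(n,*(np.array(r["location"])*[640,400]),z=.159)) for r in cams.mark_of(n,"latch_knob")][:2])
    k=(P[:,2]>.148)&(P[:,2]<.18)&(P[:,1]>.22)&(P[:,1]<.4)&(P[:,0]>.45)&(P[:,0]<.65); print("knob",P[k].mean(0) if k.any() else None)
    for t in("tray",): print([(round(r["p"],2),px2w(n,*(np.array(r["location"])*[640,400]),z=0)) for r in cams.mark_of(n,t)])
E
```

```text
[ 0.4569 -0.3196  0.185 ] [0.6999 0.7142 0.0028] 78.19621324539185 20.95 0.2532139393709054
tip [ 0.5972 -0.1764  0.2   ]
scene 196 [ 0.0054 -0.016 ] [ 0.1441  0.0021 -0.0154] 0.20200370542929957
[(0.64, array([0.5243, 0.2715, 0.159 ]))]
knob [0.5364 0.2633 0.1621]
[(0.98, array([ 0.5955, -0.173 ,  0.    ])), (0.56, array([ 0.2584, -0.3407,  0.    ])), (0.55, array([0.3766, 0.2696, 0.    ]))]
top 128 [-0.005 -0.016] [ 0.1451 -0.0009 -0.0165] 0.20030711026593404
[(0.75, array([0.5314, 0.2709, 0.159 ]))]
knob [0.5425 0.2589 0.1654]
[(0.91, array([ 0.6005, -0.1796,  0.    ])), (0.85, array([ 0.2534, -0.3431,  0.    ])), (0.81, array([0.374 , 0.2714, 0.    ]))]
```

The tip is at (.597,-.176,.200) over the tray, the rod is level and still, and the latch is shut.

```bash
python3 -c "
from rig import ticket; print(ticket.close_job())"
```

```text
the job is handed in; nothing more can be done
None
```

I handed the job in after about 21 s of the allowed 69 s. The latch is shut against its stop, and the rod went into the dip neck until its collar sat on the mouth, then came right out. It is now held level with its tip 20 cm over the drip tray; the hand-in call returned no verdict.

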